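Open the RF shield box and hold its lid up

TASK

Open the radio test shield box for a colleague: pinch the two ears of the red interlock catch fully in first, so that the transmitter is cut, then pinch the black catch fully in while the lid is still shut. Then swing the lid up past its half-open click without letting it drop, and hold it wide open, nearly at its stop, so the radio inside can be reached. Finish still holding the lid with the fingers, and leave the radio in the box and the things lying around it where they are.

Things in the scene. Friction and masses are not known exactly. Their poses are not given: they have to be found in the camera images.
- shield_box: desk RF shield box, grey painted base with a bare aluminium lid; base 290 wide (its y) by 180 deep (its x) by 80 mm high, fixed to the bench; origin on the bench under its centre, z up, its front (catches and lid handle) faces its own -x. The lid is a 20 mm deep cap on the rim (top 102 mm above the bench) with a blue label panel, hinged along the back edge
- lid (a joint): lid angle in rad: 0 shut, grows as the front edge rises, stop at 1.4. Locked until both ears of both catches are in. Lid about 0.8 kg; it takes about 4 N up at the handle to start it and up to about 8 N to push it through the half-open click, a sprung plunger felt between about 0.6 and 0.92. Let go farther up, it falls back to the click (rests half open below about 0.92) or right shut
- lid_handle (a point): middle of the lid's black round bar handle, which moves with the lid: bar 12 mm thick, 84 mm long along the box's y, 40 mm in front of the lid's front face; when shut it is 90 mm above the bench and stands free below and behind, so a gripper pointing down can pinch it fore and aft. It turns freely between the fingers
- lid_hinge (a point): middle of the lid's hinge axis (the axis runs along the box's y), 96 mm behind the box's centre, 82 mm above the bench; shut, the handle is 226 mm in front of the axis and 8 mm above it
- catch_red: catch with red ears and a yellow interlock switch under it, on the box's front, 105 mm to the left or the right of the middle (drawn anew each time; the black catch has the other place); origin on the front face 30 mm above the bench, axes parallel to the box's
- catch_red_grip (a point): midway between the red catch's two ears, 80 mm above the bench, 38 mm in front of the box. The ears are upright tabs one on each side along the box's y, each 26 mm (x) by 44 mm high (54 to 98 mm above the bench); 48 mm over both when out, 30 mm when fully in; each slides 9 mm against about 3 N of friction and stays where it is left. Free room beside each ear 30 mm and more; 8 mm behind their back edges are the steel keepers of the lid, held down by the claws
- catch_red_left (a joint): travel of the red catch's +y ear towards the middle, in m: 0 out, 0.009 fully in; its claw lets go of the lid at about 0.005
- catch_red_right (a joint): the same for the red catch's -y ear
- catch_black: the same catch with black ears and no switch, in the other place on the box's front
- catch_black_grip (a point): midway between the black catch's two ears; sizes as for the red one
- catch_black_left (a joint): travel of the black catch's +y ear, as for the red one
- catch_black_right (a joint): travel of the black catch's -y ear, as for the red one
- radio_inside: hand-held radio, black with blue trim, 130 x 56 x 36 mm, with a 100 mm antenna, lying in the box; hidden until the lid is open; origin under its middle
- radio_standing: a radio like it, standing upright beside the box, 280 mm tall with its antenna; origin under its middle
- radio_lying: radio with green trim lying on its back; origin under the middle of its case
- mouse: black computer mouse, 105 x 60 x 34 mm; origin under its middle
- pen: red pen, 135 mm long; origin under its middle
- antenna: loose black whip antenna, 190 mm long; origin underneath, about 20 mm from its middle towards the plug
- attenuator: black finned attenuator block with steel connectors, 88 x 38 x 39 mm; origin under its middle
- screwdriver: screwdriver with a yellow handle, 160 mm long; origin underneath

How it is judged:
On the way, in this order (a step that is already met when the one before it is completed fails the run):
1. both ears of the red catch pinched in, the black catch still latched (value of joint each of catch_red_left, catch_red_right above 0.0065 m and value of joint each of catch_black_left, catch_black_right below 0.003 m), for 0.2 s.
2. both ears of the black catch pinched in, the lid still shut (value of joint each of catch_black_left, catch_black_right above 0.0065 m and value of joint lid below 0.06 rad), for 0.2 s.
3. the lid swung up past its half-open click (value of joint lid above 0.95 rad), for 0.1 s.
At the end, for the whole second after the job is handed in: the lid is held still by the fingers (more than 0.5 N on it) at more than 1.2 rad of its 1.4, past the click at about 0.75, and all four catch ears are still in (over 5.5 of 9 mm) (value of joint lid above 1.2 rad and contact force between the fingers and lid above 0.5 N and velocity of joint lid between -0.1 and 0.1 rad/s and value of joint each of catch_red_left, catch_red_right, catch_black_left, catch_black_right above 0.0055 m); the arm keeps its last pose, push and grip.
It fails at once if the black catch is squeezed before the red one is released (value of joint any of catch_black_left, catch_black_right above 0.004 m and value of joint any of catch_red_left, catch_red_right below 0.0055 m).
It fails at once if the lid drops (swings shut faster than 2 rad/s) (velocity of joint lid below -2 rad/s).
It fails at once if the radio in the box or a thing lying around it is moved by more than 30 mm (distance of any of radio_inside, radio_standing, radio_lying, mouse, pen, antenna, attenuator, screwdriver from where it was at the start of the episode above 0.03 m).
It also fails if it takes over 51 s, if anything falls off the work surface, if the arm or the gripper's body presses on something with over 40 N, if the wrist force passes 120 N, or if a joint passes its speed limit or range.

ROBOT

A 6-joint arm with a two-finger parallel gripper is mounted at the origin on the work surface. World frame = base frame: x ahead of the robot, y to its left, z up, the work surface at z = 0. Lengths are in m, angles in rad, forces in N, time in s.
With the tool pointing down it reaches from about 0.275 to 0.725 m from the base axis. Payload 5.6 kg.
Tool frame: the origin (TCP) lies on the front face of the gripper's body, between the roots of the fingers; the fingertips stand 73 mm ahead of it and the grasp point (between the pads) lies 54 mm ahead of it (arm.grasp_offset is the distance from the TCP to the grasp point, in m); z points along the fingers, y is the line along which they close (so a half turn about z gives the same grasp; the last joint's range is limited). The gripper opens to 85 mm and grips with 20 to 120 N. Pads are 22 mm wide; open, the fingers measure 114 mm over their backs; the gripper's body (76 mm by 85 mm) begins 54 mm behind the grasp point. The pads swing forward as they close: fully open they stand 13 mm farther back than shut.
Start: joints at [-0.906, 0.255, 0.108, 0, -1.424, -0.285], TCP at [0.204, -0.511, 0.304] pointing down, gripper open.
Joint ranges: [-2.95, 2.95], [-1.21, 1.97], [-1.09, 1.5], [-2.87, 1.71], [-2.94, -0.07], [-3.05, 3.05]. Speed limits (rad/s): [2.57, 2.57, 3.14, 3.14, 3.14, 3.14].

INTERFACE

Orientations are given as a unit quaternion [w, x, y, z].
In Python, from rig import arm gives the robot as it stands.
- The arm moves only by the tool apply_moves, never from a script. Its arguments are lists of equal length, an entry for each row: "dp": the shift along the tool's x, y, z each as a share of 0.2 m, from -1 to 1, a list of three; "angular": the turn, a rotation vector about the tool's x, y, z each as a share of pi/2 rad, from -1 to 1, a list of three; "fingers": the opening, from 0 (shut) to 1 (fully open). In form: {"dp": [[dx, dy, dz], ...], "angular": [[rx, ry, rz], ...], "fingers": [fingers, ...]}. A call has exactly 8 rows; each row is the pose to reach, as a shift and turn from the pose commanded when the call began, along the tool's axes at that moment; what a row does not reach only later rows make up. A row lasts 1/12 s, in which the tool goes at most 41.7 mm and 7.16 degrees, less where a joint would pass 70% of its speed; a pose out of reach is approached as far as the arm can. A call with a number of a shift or a turn outside -1 to 1 is refused whole. A call with a gripper value outside its range is refused whole. The fingers move at their own pace and stop on an object; "newtons" is the grip in N (left out, the last holds). Time passes only in rows, so rows that repeat a pose let the fingers close, or fill a call up. It gives the time, the measured TCP pose, the force, the opening and the grip force at its end, in the units of the state.
- arm.get_state(): the state, without advancing time (a new reading comes with each control period).
- arm.get_image(name): name is "side" or "top"; returns the picture (400x640x3 uint8, red, green, blue); there is no depth.
- arm.get_calibration(name): a dict with "fx", "fy", "cx", "cy" (pixels), "distortion" ([k1, k2, p1, p2, k3] as OpenCV has them; the pictures are not rectified), "rvec" (rotation vector, rad) and "tvec" (3), from world to camera coordinates, as OpenCV has them. Camera axes: x right, y down, z forward; pixel columns grow to the right and rows downward; lengths in m; the calibration is good to about 2 mm. A picture is of the moment at which its call begins. get_calibration takes no time and is no camera call.
- arm.sign_off(): hands the job in; it is judged then, once.
The state is a dict: "time_s": time; "q": joint angles; "joint_vel": joint speeds; "tau": joint torques, N m; "tool_pos": TCP position; "tcp_rot": TCP orientation; "wrist_force": force on the tool from outside, world axes, zero at the start; "ft_torque": the same for the moment, N m; "finger_gap": finger opening in m; "grasp_force": force on a finger pad.
Only numpy, scipy, OpenCV 4.12 (cv2) and the standard library are available. Lean on these libraries where they do the work, as an engineer would, in place of code of your own. Each camera call takes 0.05 s, during which the arm holds its last target. There are 200 camera calls.

## Working session

There is one attempt and no reset: what is moved stays moved. The work goes in short steps, Python scripts to look and compute and a tool call to move; the robot and the scene stay as the last step left them, time stands still between calls to the robot, and variables do not carry over. Pictures are saved under pics/ and viewed, at most 10 in all, crops included, and the job is handed in when it is done.

Besides the shell and the picture viewer there is one more tool, called by a JSON object that holds its "op" and its "data", one argument or row to a line. apply_moves: Moves the arm, as the interface text tells. Its arguments: {"type":"object","properties":{"dp":{"type":"array"},"angular":{"type":"array"},"fingers":{"type":"array"},"newtons":{"type":"number"}},"required":["dp","angular","fingers"]}

```bash
mkdir -p pics; cat > h.py <<'E'
from rig import arm
import cv2,numpy as np
def cal(n):
    c=arm.get_calibration(n);K=np.array([[c['fx'],0,c['cx']],[0,c['fy'],c['cy']],[0,0,1.]])
    return K,np.array(c['distortion'],float),np.array(c['rvec'],float),np.array(c['tvec'],float)
def ray(n,uv):
    K,D,r,t=cal(n);R=cv2.Rodrigues(r)[0]
    p=cv2.undistortPoints(np.array(uv,float).reshape(-1,1,2),K,D).reshape(-1,2)
    return -R.T@t,np.c_[p,np.ones(len(p))]@R
def plane(n,uv,z):
    o,d=ray(n,uv);return o+d*((z-o[2])/d[:,2])[:,None]
def proj(n,P):
    K,D,r,t=cal(n);return cv2.projectPoints(np.array(P,float).reshape(-1,1,3),r,t,K,D)[0].reshape(-1,2)
def snap(n,f):
    im=cv2.cvtColor(arm.get_image(n),cv2.COLOR_RGB2BGR);cv2.imwrite('pics/'+f,im);return im
E
python3 - <<'E'
from h import *
snap('top','t0.png');snap('side','s0.png')
for n in('top','side'):
    o,d=ray(n,[[320,200]]);print(n,o,d)
print(arm.get_state())
E
```

```text
top [0.35878026 0.02936099 1.17390141] [[ 0.18639863  0.01790914 -0.98232744]]
side [ 0.51903904 -0.69986623  0.77157684] [[ 0.09279271  0.73724339 -0.66951199]]
{'time_s': 0.1, 'q': array([-9.06392740e-01,  2.55660053e-01,  1.07102317e-01, -3.98882344e-04,
       -1.42391354e+00, -2.84594863e-01]), 'joint_vel': array([ 0.00047236, -0.00296838,  0.00249706,  0.00230057, -0.00096677,
        0.00157437]), 'tau': array([-2.90010270e-03, -3.87601769e+01,  2.38475096e+01,  5.37789747e+00,
       -3.76337717e-03, -2.82761027e-05]), 'tool_pos': array([ 0.20382627, -0.51047731,  0.30309182]), 'tcp_rot': array([-2.07161772e-04, -1.88736080e-01,  9.82027470e-01,  8.35083767e-04]), 'wrist_force': array([-0.55457606,  0.35089251, -0.26276796]), 'ft_torque': array([-0.01531854,  0.01409645,  0.01120941]), 'grasp_force': 0.0, 'finger_gap': 0.08544178755295839}
```

View pics/t0.png

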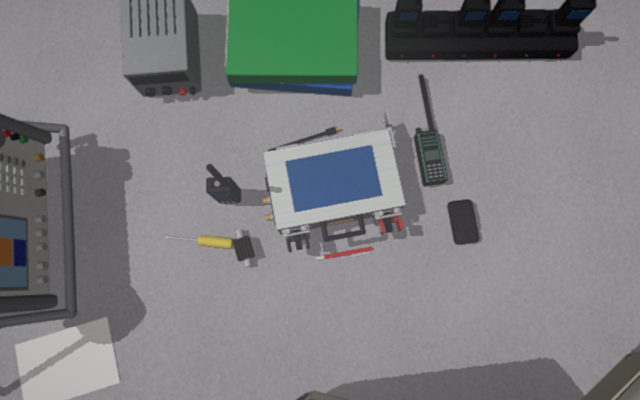

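View pics/s0.png

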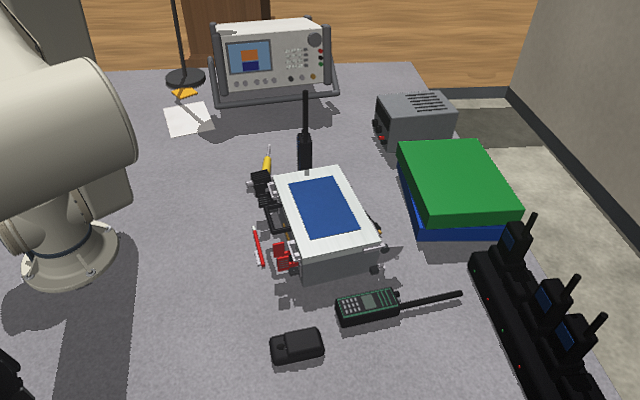

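The top view shows the lid centred at about (335,180) with its front facing the robot (image down). The red catch is at (390,225), the black catch at (298,243), the handle at (345,232), and the pen in front at (345,254). In the side view the red catch is at (285,257), with the mouse and the lying radio beside the box.

```bash
cat > m.py <<'E'
from h import *
im=cv2.imread('pics/t0.png');hsv=cv2.cvtColor(im,cv2.COLOR_BGR2HSV)
roi=np.zeros(im.shape[:2],np.uint8);roi[115:275,230:415]=255
w=cv2.inRange(hsv,(0,0,195),(180,40,255))|cv2.inRange(hsv,(100,120,60),(125,255,255))
w=cv2.morphologyEx(w&roi,cv2.MORPH_OPEN,np.ones((9,9)))
c=max(cv2.findContours(w,0,cv2.CHAIN_APPROX_NONE)[0],key=cv2.contourArea).reshape(-1,2)
P=plane('top',c,0.102)[:,:2]
r=cv2.minAreaRect((P*1000).astype(np.float32));print('lid',r,cv2.boxPoints(r).round(0).tolist())
b=cv2.inRange(hsv,(100,120,60),(125,255,255))&roi
c=max(cv2.findContours(b,0,cv2.CHAIN_APPROX_NONE)[0],key=cv2.contourArea).reshape(-1,2)
r2=cv2.minAreaRect((plane('top',c,0.102)[:,:2]*1000).astype(np.float32));print('label',r2)
red=cv2.inRange(hsv,(0,130,70),(8,255,255))|cv2.inRange(hsv,(172,130,70),(180,255,255))
n,l,s,ce=cv2.connectedComponentsWithStats(red&roi)
for i in range(1,n):
    if s[i,4]>8: print('red',s[i],ce[i],plane('top',[ce[i]],.098)[0].round(3))
v=im[205:265,280:415];cv2.imwrite('pics/t0c.png',cv2.resize(v,None,fx=5.9,fy=5.9,interpolation=cv2.INTER_CUBIC))
E
python3 m.py
```

```text
lid ((613.5042724609375, 18.07518768310547), (114.74925994873047, 190.6350555419922), 11.502967834472656) [[538.0, 100.0], [576.0, -87.0], [689.0, -64.0], [651.0, 123.0]]
label ((613.259521484375, 19.873825073242188), (114.98697662353516, 194.25767517089844), 11.502967834472656)
red [394 217   8  13  49] [398.14285714 222.04081633] [ 0.515 -0.124  0.098]
red [380 220   4  13  28] [381.60714286 225.75      ] [ 0.506 -0.088  0.098]
red [325 247  47  11 130] [347.42307692 252.34615385] [ 0.447 -0.012  0.098]
```

View pics/t0c.png

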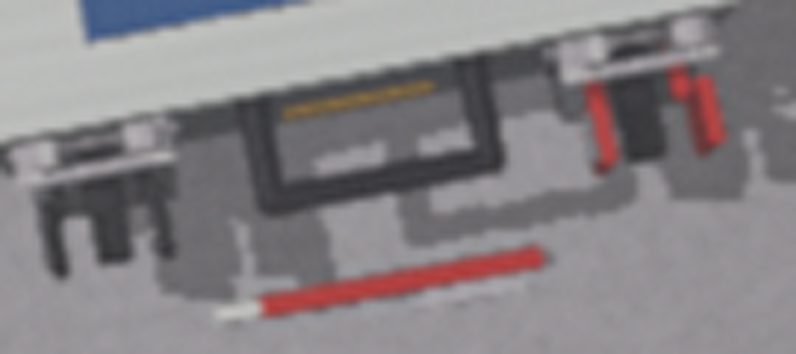

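```bash
cat > m2.py <<'E'
from h import *
im=cv2.imread('pics/t0.png');g=cv2.cvtColor(im,cv2.COLOR_BGR2GRAY);hsv=cv2.cvtColor(im,cv2.COLOR_BGR2HSV)
print(im[165,275],im[215,330],im[260,300],im[150,220])
roi=np.zeros(g.shape,np.uint8);roi[115:275,230:415]=255
w=cv2.inRange(g,178,255)|cv2.inRange(hsv,(100,120,60),(125,255,255))
w=cv2.morphologyEx(w&roi,cv2.MORPH_CLOSE,np.ones((5,5)));w=cv2.morphologyEx(w,cv2.MORPH_OPEN,np.ones((25,25)))
c=max(cv2.findContours(w,0,cv2.CHAIN_APPROX_NONE)[0],key=cv2.contourArea)
P=plane('top',c.reshape(-1,2),0.102)[:,:2]
r=cv2.minAreaRect((P*1000).astype(np.float32));print('lid',r,cv2.boxPoints(r).round(0).tolist())
cr=lambda x,y:(280+x/5.9-.4,205+y/5.9-.4)
print('handle ends',plane('top',[cr(268,195),cr(492,155)],.096))
print('red ears L front,back R front back',plane('top',[cr(605,165),cr(597,88),cr(714,148),cr(703,80)],.098))
print('blk ears',plane('top',[cr(60,272),cr(48,200),cr(168,255),cr(155,195)],.098))
E
python3 m2.py
```

```text
[184 186 184] [183 184 182] [151 148 151] [146 142 145]
lid ((612.8318481445312, 20.619049072265625), (178.12020874023438, 287.27252197265625), 11.440855979919434) [[497.0, 144.0], [554.0, -138.0], [729.0, -102.0], [672.0, 179.0]]
handle ends [[ 0.47892999  0.03690023  0.096     ]
 [ 0.49485767 -0.046714    0.096     ]]
red ears L front,back R front back [[ 0.49133106 -0.08855452  0.098     ]
 [ 0.5202787  -0.08593734  0.098     ]
 [ 0.49816401 -0.12907915  0.098     ]
 [ 0.52372648 -0.12549679  0.098     ]]
blk ears [[0.44923661 0.11384702 0.098     ]
 [0.47597419 0.11899158 0.098     ]
 [0.45596448 0.07382238 0.098     ]
 [0.47825764 0.07905985 0.098     ]]
```

```bash
cat >> h.py <<'E'
from scipy.spatial.transform import Rotation as Ro
YAW=0.2;C=np.array([.613,.0202])
def box(x,y,z):
    c,s=np.cos(YAW),np.sin(YAW);return np.array([C[0]+c*x-s*y,C[1]+s*x+c*y,z])
BY=np.array([-np.sin(YAW),np.cos(YAW),0]);BX=np.array([np.cos(YAW),np.sin(YAW),0])
def rot(yax,tilt=0):
    "tool z down, tool y=yax, then tilted by tilt about box -y (fingers forward)"
    z=np.array([0,0,-1.]);x=np.cross(yax,z)
    return Ro.from_rotvec(-tilt*BY)*Ro.from_matrix(np.c_[x,yax,z])
def plan(grasp,R,off=.054):
    s=arm.get_state();q=s['tcp_rot'];T=Ro.from_quat([*q[1:],q[0]])
    tcp=np.array(grasp)-off*R.as_matrix()[:,2]
    d=T.inv().apply(tcp-s['tool_pos'])/.2;a=(T.inv()*R).as_rotvec()/(np.pi/2)
    print('tcp',tcp.round(4),'dp',d.round(4),'ang',a.round(4));return s
E
python3 - <<'E'
from h import *
plan(box(-128,-105,196)/1*1 if 0 else box(-.128,-.105,.196),rot(BY))
plan(box(-.130,0,.2),rot(BX)); plan(box(-.130,0,.2),rot(-BX))
E
```

```text
tcp [ 0.5084 -0.1081  0.25  ] dp [-2.1602  1.3034  0.2675] ang [ 0.0011 -0.0002  0.1144]
tcp [ 0.4856 -0.0056  0.254 ] dp [-2.2442  1.8218  0.2484] ang [ 7.0000e-04 -1.0000e-03  1.1144e+00]
tcp [ 0.4856 -0.0056  0.254 ] dp [-2.2442  1.8218  0.2484] ang [ 1.000e-03  7.000e-04 -8.856e-01]
```

{"op": "apply_moves", "data": {
  "dp": [
    [-0.95,0.57,0],
    [-0.95,0.57,0],
    [-0.95,0.57,0],
    [-0.95,0.57,0],
    [-0.95,0.57,0],
    [-0.95,0.57,0],
    [-0.95,0.57,0],
    [-0.95,0.57,0]
  ],
  "angular": [
    [0,0,0],
    [0,0,0],
    [0,0,0],
    [0,0,0],
    [0,0,0],
    [0,0,0],
    [0,0,0],
    [0,0,0]
  ],
  "fingers": [1,1,1,1,1,1,1,1],
  "newtons": 20
}}

```text
time_s: 0.77
tool_pos: [0.3384, -0.3338, 0.3037]
tcp_rot: [-0.0, -0.19, 0.982, 0.0]
wrist_force: [0.5, -0.2, -0.1]
finger_gap: 0.0852
grasp_force: 0.0
```

{"op": "apply_moves", "data": {
  "dp": [
    [-0.95,0.57,0],
    [-0.95,0.57,0],
    [-0.95,0.57,0],
    [-0.95,0.57,0],
    [-0.95,0.57,0],
    [-0.95,0.57,0],
    [-0.95,0.57,0],
    [-0.95,0.57,0]
  ],
  "angular": [
    [0,0,0],
    [0,0,0],
    [0,0,0],
    [0,0,0],
    [0,0,0],
    [0,0,0],
    [0,0,0],
    [0,0,0]
  ],
  "fingers": [1,1,1,1,1,1,1,1]
}}

```text
time_s: 1.43
tool_pos: [0.4723, -0.1586, 0.3034]
tcp_rot: [-0.001, -0.189, 0.982, 0.0]
wrist_force: [-0.8, -0.7, 0.1]
finger_gap: 0.0857
grasp_force: 0.0
```

```bash
python3 -c "
from h import *
print(plan(box(-.128,-.105,.196),rot(BY))['time_s'])"
```

```text
tcp [ 0.5084 -0.1081  0.25  ] dp [-0.2617  0.1674  0.2667] ang [ 1.000e-04 -8.000e-04  1.146e-01]
1.4333
```

{"op": "apply_moves", "data": {
  "dp": [
    [-0.26,0.167,0.2],
    [-0.26,0.167,0.267],
    [-0.26,0.167,0.267],
    [-0.26,0.167,0.267],
    [-0.26,0.167,0.267],
    [-0.26,0.167,0.267],
    [-0.26,0.167,0.267],
    [-0.26,0.167,0.267]
  ],
  "angular": [
    [0,0,0.114],
    [0,0,0.114],
    [0,0,0.114],
    [0,0,0.114],
    [0,0,0.114],
    [0,0,0.114],
    [0,0,0.114],
    [0,0,0.114]
  ],
  "fingers": [1,1,1,1,1,1,1,1]
}}

```text
time_s: 2.1
tool_pos: [0.5082, -0.1087, 0.2515]
tcp_rot: [0.001, -0.1, 0.995, -0.0]
wrist_force: [0.1, -0.4, 0.3]
finger_gap: 0.0856
grasp_force: 0.0
```

```bash
python3 - <<'E'
from h import *
plan(box(-.128,-.105,.078),rot(BY))
im=snap('side','s1.png');v=im[200:300,220:330];a=cv2.resize(v,(396,360),interpolation=cv2.INTER_CUBIC)
im=snap('top','t1.png');v=im[190:290,320:430];cv2.imwrite('pics/c1.png',np.hstack([a,cv2.resize(v,(396,360),interpolation=cv2.INTER_CUBIC)]))
E
```

```text
tcp [ 0.5084 -0.1081  0.132 ] dp [-5.000e-04  2.800e-03  5.976e-01] ang [-0.0003  0.0012 -0.0002]
```

View pics/c1.png

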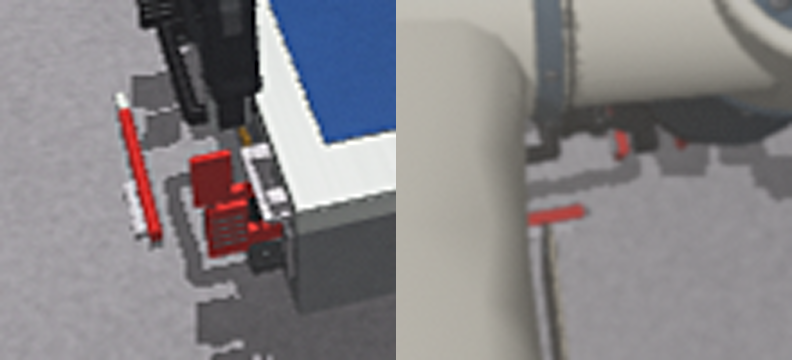

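The gripper hangs open above the red catch, with the ears at crop (210,180) and (230,225). Nothing is in the way, so I'll descend and watch the force.

{"op": "apply_moves", "data": {
  "dp": [
    [0,0.003,0.15],
    [0,0.003,0.25],
    [0,0.003,0.35],
    [0,0.003,0.43],
    [0,0.003,0.5],
    [0,0.003,0.56],
    [0,0.003,0.6],
    [0,0.003,0.6]
  ],
  "angular": [
    [0,0,0],
    [0,0,0],
    [0,0,0],
    [0,0,0],
    [0,0,0],
    [0,0,0],
    [0,0,0],
    [0,0,0]
  ],
  "fingers": [1,1,1,1,1,1,1,1]
}}

```text
time_s: 2.87
tool_pos: [0.508, -0.1079, 0.1296]
tcp_rot: [-0.001, -0.1, 0.995, -0.0]
wrist_force: [0.8, -4.1, -3.9]
finger_gap: 0.0854
grasp_force: 2.2
```

{"op": "apply_moves", "data": {
  "dp": [
    [0,0,0],
    [0,0,0],
    [0,0,0],
    [0,0,0],
    [0,0,0],
    [0,0,0],
    [0,0,0],
    [0,0,0]
  ],
  "angular": [
    [0,0,0],
    [0,0,0],
    [0,0,0],
    [0,0,0],
    [0,0,0],
    [0,0,0],
    [0,0,0],
    [0,0,0]
  ],
  "fingers": [0,0,0,0,0,0,0,0],
  "newtons": 25
}}

```text
time_s: 3.53
tool_pos: [0.5088, -0.1083, 0.1322]
tcp_rot: [0.001, -0.1, 0.995, -0.001]
wrist_force: [-1.5, -5.6, 7.9]
finger_gap: 0.0282
grasp_force: 25.9
```

{"op": "apply_moves", "data": {
  "dp": [
    [0,0,0],
    [0,0,0],
    [0,0,0],
    [0,0,0],
    [0,0,0],
    [0,0,0],
    [0,0,0],
    [0,0,0]
  ],
  "angular": [
    [0,0,0],
    [0,0,0],
    [0,0,0],
    [0,0,0],
    [0,0,0],
    [0,0,0],
    [0,0,0],
    [0,0,0]
  ],
  "fingers": [0,0,0,0,0,0,0,0]
}}

```text
time_s: 4.2
tool_pos: [0.5088, -0.1083, 0.1322]
tcp_rot: [0.001, -0.1, 0.995, -0.001]
wrist_force: [-1.6, -5.6, 7.0]
finger_gap: 0.0278
grasp_force: 25.9
```

{"op": "apply_moves", "data": {
  "dp": [
    [0,0,0],
    [0,0,0],
    [0,0,0],
    [0,0,0],
    [0,0,0],
    [0,0,0],
    [0,0,0],
    [0,0,0]
  ],
  "angular": [
    [0,0,0],
    [0,0,0],
    [0,0,0],
    [0,0,0],
    [0,0,0],
    [0,0,0],
    [0,0,0],
    [0,0,0]
  ],
  "fingers": [1,1,1,1,1,1,1,1]
}}

```text
time_s: 4.87
tool_pos: [0.5081, -0.1078, 0.1304]
tcp_rot: [-0.0, -0.1, 0.995, -0.0]
wrist_force: [1.7, -5.0, -2.4]
finger_gap: 0.0855
grasp_force: 2.7
```

{"op": "apply_moves", "data": {
  "dp": [
    [0,0,-0.1],
    [0,0,-0.3],
    [0,0,-0.5],
    [0,0,-0.6],
    [0,0,-0.6],
    [0,0,-0.6],
    [0,0,-0.6],
    [0,0,-0.6]
  ],
  "angular": [
    [0,0,0],
    [0,0,0],
    [0,0,0],
    [0,0,0],
    [0,0,0],
    [0,0,0],
    [0,0,0],
    [0,0,0]
  ],
  "fingers": [1,1,1,1,1,1,1,1]
}}

```text
time_s: 5.53
tool_pos: [0.5075, -0.107, 0.2491]
tcp_rot: [-0.001, -0.1, 0.995, 0.0]
wrist_force: [-0.1, 0.1, 0.8]
finger_gap: 0.0852
grasp_force: 0.0
```

```bash
python3 - <<'E'
from h import *
plan(box(-.128,.105,.196),rot(BY))
im=snap('side','s2.png');v=im[200:300,220:330];cv2.imwrite('pics/c2.png',cv2.resize(v,(660,600),interpolation=cv2.INTER_CUBIC))
E
```

```text
tcp [0.4667 0.0977 0.25  ] dp [-0.0042  1.0434 -0.0033] ang [ 0.0007 -0.0016  0.0005]
```

View pics/c2.png

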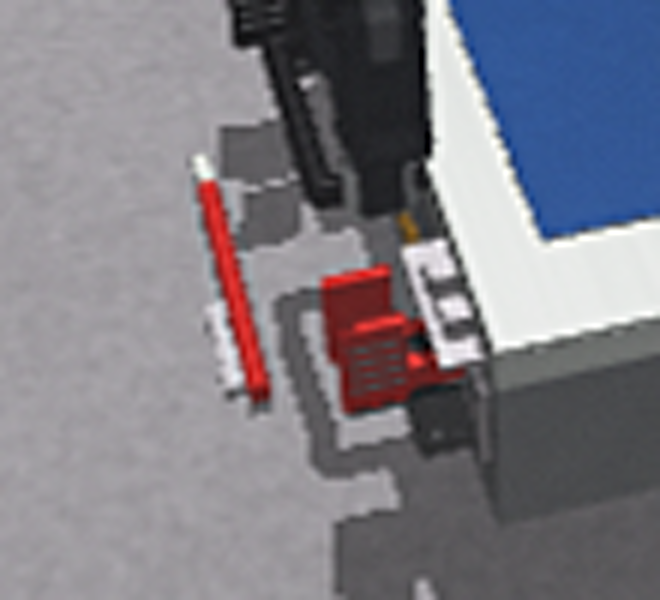

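Both red ears have moved in. When fully open, the inner finger brushed the handle end, so I'll open only to about 70 mm for the black catch.

{"op": "apply_moves", "data": {
  "dp": [
    [0,0.2,-0.1],
    [0,0.4,-0.1],
    [0,0.6,-0.1],
    [0,0.75,-0.1],
    [0,0.88,-0.1],
    [0,0.96,-0.1],
    [0,1,-0.1],
    [0,1,0]
  ],
  "angular": [
    [0,0,0],
    [0,0,0],
    [0,0,0],
    [0,0,0],
    [0,0,0],
    [0,0,0],
    [0,0,0],
    [0,0,0]
  ],
  "fingers": [0.82,0.82,0.82,0.82,0.82,0.82,0.82,0.82]
}}

```text
time_s: 6.25
tool_pos: [0.4696, 0.0904, 0.253]
tcp_rot: [0.003, -0.102, 0.995, 0.0]
wrist_force: [0.8, 0.8, -0.3]
finger_gap: 0.0701
grasp_force: 0.0
```

```bash
python3 -c "
from h import *
print(plan(box(-.128,.105,.078),rot(BY))['finger_gap'])"
```

```text
tcp [0.4667 0.0977 0.132 ] dp [0.0106 0.0381 0.6049] ang [0.0002 0.0038 0.0022]
0.07008956576030542
```

{"op": "apply_moves", "data": {
  "dp": [
    [0,0.04,0],
    [0,0.04,0.15],
    [0,0.04,0.28],
    [0,0.04,0.4],
    [0,0.04,0.5],
    [0,0.04,0.57],
    [0,0.04,0.6],
    [0,0.04,0.6]
  ],
  "angular": [
    [0,0,0],
    [0,0,0],
    [0,0,0],
    [0,0,0],
    [0,0,0],
    [0,0,0],
    [0,0,0],
    [0,0,0]
  ],
  "fingers": [0.82,0.82,0.82,0.82,0.82,0.82,0.82,0.82]
}}

```text
time_s: 6.92
tool_pos: [0.466, 0.096, 0.1293]
tcp_rot: [-0.002, -0.1, 0.995, -0.001]
wrist_force: [-0.4, -0.9, 0.2]
finger_gap: 0.0698
grasp_force: 0.0
```

{"op": "apply_moves", "data": {
  "dp": [
    [0,0,0],
    [0,0,0],
    [0,0,0],
    [0,0,0],
    [0,0,0],
    [0,0,0],
    [0,0,0],
    [0,0,0]
  ],
  "angular": [
    [0,0,0],
    [0,0,0],
    [0,0,0],
    [0,0,0],
    [0,0,0],
    [0,0,0],
    [0,0,0],
    [0,0,0]
  ],
  "fingers": [0,0,0,0,0,0,0,0],
  "newtons": 25
}}

```text
time_s: 7.58
tool_pos: [0.4674, 0.0972, 0.1324]
tcp_rot: [0.002, -0.1, 0.995, 0.001]
wrist_force: [-3.4, 2.3, 8.9]
finger_gap: 0.0284
grasp_force: 25.1
```

{"op": "apply_moves", "data": {
  "dp": [
    [0,0,0],
    [0,0,0],
    [0,0,0],
    [0,0,0],
    [0,0,0],
    [0,0,0],
    [0,0,0],
    [0,0,0]
  ],
  "angular": [
    [0,0,0],
    [0,0,0],
    [0,0,0],
    [0,0,0],
    [0,0,0],
    [0,0,0],
    [0,0,0],
    [0,0,0]
  ],
  "fingers": [0,0,0,0,0,0,0,0]
}}

```text
time_s: 8.25
tool_pos: [0.4674, 0.0972, 0.1324]
tcp_rot: [0.002, -0.1, 0.995, 0.001]
wrist_force: [-3.2, 1.0, 9.5]
finger_gap: 0.028
grasp_force: 25.1
```

{"op": "apply_moves", "data": {
  "dp": [
    [0,0,0],
    [0,0,0],
    [0,0,0],
    [0,0,0],
    [0,0,0],
    [0,0,0],
    [0,0,0],
    [0,0,0]
  ],
  "angular": [
    [0,0,0],
    [0,0,0],
    [0,0,0],
    [0,0,0],
    [0,0,0],
    [0,0,0],
    [0,0,0],
    [0,0,0]
  ],
  "fingers": [0.8,0.8,0.8,0.8,0.8,0.8,0.8,0.8]
}}

```text
time_s: 8.92
tool_pos: [0.4666, 0.0965, 0.1304]
tcp_rot: [-0.0, -0.1, 0.995, -0.0]
wrist_force: [-0.0, 0.4, 0.5]
finger_gap: 0.0684
grasp_force: 0.0
```

{"op": "apply_moves", "data": {
  "dp": [
    [0,0,-0.1],
    [0,0,-0.3],
    [0,0,-0.5],
    [0,0,-0.6],
    [0,0,-0.6],
    [0,0,-0.6],
    [0,0,-0.6],
    [0,0,-0.6]
  ],
  "angular": [
    [0,0,0],
    [0,0,0],
    [0,0,0],
    [0,0,0],
    [0,0,0],
    [0,0,0],
    [0,0,0],
    [0,0,0]
  ],
  "fingers": [0.8,0.8,0.8,0.8,0.8,0.8,0.8,0.8]
}}

```text
time_s: 9.58
tool_pos: [0.466, 0.0963, 0.2492]
tcp_rot: [-0.001, -0.1, 0.995, -0.0]
wrist_force: [0.7, 0.4, -0.6]
finger_gap: 0.0679
grasp_force: 0.0
```

```bash
python3 - <<'E'
from h import *
print(plan(box(-.130,0,.196),rot(BX))['q']);plan(box(-.130,0,.196),rot(-BX))
im=snap('top','t3.png');v=im[205:265,270:415];cv2.imwrite('pics/c3.png',cv2.resize(v,None,fx=5.4,fy=5.4,interpolation=cv2.INTER_CUBIC))
E
```

```text
tcp [ 0.4856 -0.0056  0.25  ] dp [ 0.0057 -0.519  -0.0038] ang [-0.0016 -0.0011  1.0004]
[ 5.34003958e-01  1.35377363e-01 -1.82822347e-01 -4.35512376e-04
 -1.25526083e+00 -1.90406702e+00]
tcp [ 0.4856 -0.0056  0.25  ] dp [ 0.0057 -0.519  -0.0038] ang [ 0.0011 -0.0016 -0.9996]
```

{"op": "apply_moves", "data": {
  "dp": [
    [0,-0.1,0],
    [0,-0.2,0],
    [0,-0.3,0],
    [0,-0.4,0],
    [0,-0.5,0],
    [0,-0.518,0],
    [0,-0.518,0],
    [0,-0.518,0]
  ],
  "angular": [
    [0,0,-0.08],
    [0,0,-0.16],
    [0,0,-0.24],
    [0,0,-0.31],
    [0,0,-0.38],
    [0,0,-0.44],
    [0,0,-0.48],
    [0,0,-0.5]
  ],
  "fingers": [0.42,0.42,0.42,0.42,0.42,0.42,0.42,0.42]
}}

```text
time_s: 10.3
tool_pos: [0.487, -0.0056, 0.2493]
tcp_rot: [-0.001, -0.474, 0.88, 0.0]
wrist_force: [0.7, -0.4, -0.5]
finger_gap: 0.0357
grasp_force: 0.0
```

{"op": "apply_moves", "data": {
  "dp": [
    [0,0,0],
    [0,0,0],
    [0,0,0],
    [0,0,0],
    [0,0,0],
    [0,0,0],
    [0,0,0],
    [0,0,0]
  ],
  "angular": [
    [0,0,-0.07],
    [0,0,-0.15],
    [0,0,-0.22],
    [0,0,-0.3],
    [0,0,-0.37],
    [0,0,-0.44],
    [0,0,-0.5],
    [0,0,-0.5]
  ],
  "fingers": [0.42,0.42,0.42,0.42,0.42,0.42,0.42,0.42]
}}

```text
time_s: 10.97
tool_pos: [0.487, -0.0051, 0.2495]
tcp_rot: [0.001, 0.775, -0.631, -0.001]
wrist_force: [0.2, -0.4, 0.7]
finger_gap: 0.0359
grasp_force: 0.0
```

```bash
python3 - <<'E'
from h import *
s=plan(box(-.130,0,.088),rot(-BX));print(s['q'],s['finger_gap'])
im=snap('top','t4.png');a=im[195:265,270:415]
im=snap('side','s4.png');b=im[150:290,220:400]
cv2.imwrite('pics/c4.png',np.vstack([cv2.resize(a,(580,280),interpolation=cv2.INTER_CUBIC),cv2.resize(b,(580,310))[:, :]]))
E
```

```text
tcp [ 0.4856 -0.0056  0.142 ] dp [0.0014 0.0061 0.5375] ang [ 0.0013 -0.0001  0.0025]
[ 3.12186853e-01  1.56572523e-01 -1.56708416e-01 -1.01789946e-04
 -1.25963809e+00 -1.08159383e-01] 0.035900222647485554
```

View pics/c4.png

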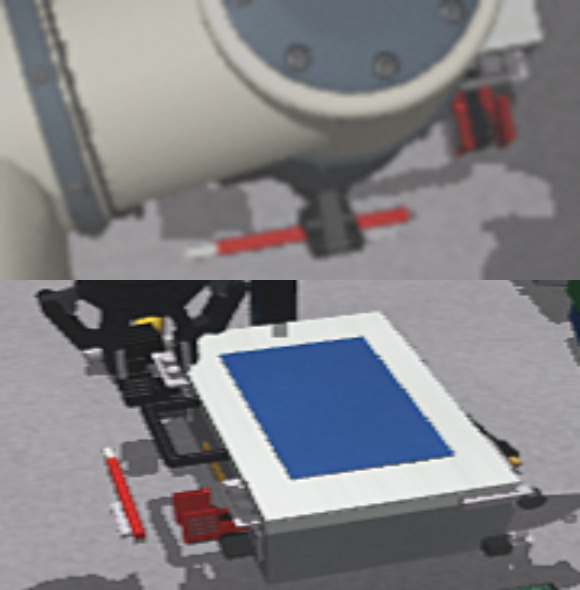

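The handle lies under the gripper at crop (190,435), and the red ears are in. I'll go down in two stages.

{"op": "apply_moves", "data": {
  "dp": [
    [0,0,0.1],
    [0,0,0.2],
    [0,0,0.28],
    [0,0,0.36],
    [0,0,0.42],
    [0,0,0.47],
    [0,0,0.51],
    [0,0,0.53]
  ],
  "angular": [
    [0,0,0],
    [0,0,0],
    [0,0,0],
    [0,0,0],
    [0,0,0],
    [0,0,0],
    [0,0,0],
    [0,0,0]
  ],
  "fingers": [0.42,0.42,0.42,0.42,0.42,0.42,0.42,0.42]
}}

```text
time_s: 11.73
tool_pos: [0.4868, -0.0051, 0.1432]
tcp_rot: [0.001, 0.774, -0.633, -0.001]
wrist_force: [-0.0, 0.1, 0.4]
finger_gap: 0.0358
grasp_force: 0.0
```

{"op": "apply_moves", "data": {
  "dp": [
    [0,0,0],
    [0,0,0],
    [0,0,0],
    [0,0,0],
    [0,0,0],
    [0,0,0],
    [0,0,0],
    [0,0,0]
  ],
  "angular": [
    [0,0,0],
    [0,0,0],
    [0,0,0],
    [0,0,0],
    [0,0,0],
    [0,0,0],
    [0,0,0],
    [0,0,0]
  ],
  "fingers": [0,0,0,0,0,0,0,0],
  "newtons": 50
}}

```text
time_s: 12.4
tool_pos: [0.4861, -0.0053, 0.1446]
tcp_rot: [0.001, 0.774, -0.633, -0.001]
wrist_force: [-5.2, -0.7, 3.0]
finger_gap: 0.0105
grasp_force: 49.0
```

```bash
cat > arc.py <<'E'
from h import *
import sys
# plan lid angles from the present grasp: args th_now, then th:tilt ...
H=np.array([*box(.096,0,0)[:2],.082]);s=arm.get_state()
q=s['tcp_rot'];T=Ro.from_quat([*q[1:],q[0]]);g=s['tool_pos']+.054*T.as_matrix()[:,2]
def bar(th):
    a=th+.0354;return H-BX*.2261*np.cos(a)+np.array([0,0,.2261*np.sin(a)])
v=g-H;print('t',s['time_s'],'grasp',g.round(4),'lid est',np.arctan2(v[2],-v@BX)-.0354,'r',np.hypot(v[2],v@BX),'F',s['wrist_force'],'q',s['q'].round(2))
R0=Ro.from_matrix(rot(-BX).as_matrix())
for w in sys.argv[1:]:
    th,tl=map(float,w.split(':'));plan(bar(th),rot(-BX,tl))
E
python3 arc.py 0:0 .1:0 .2:0 .3:0 .4:.1 .5:.1 .6:.2 .7:.2 .8:.3; python3 arc.py 1.3:0 1.3:.5
```

```text
t 12.4 grasp [ 0.486  -0.0053  0.0906] lid est 0.0028926104997626656 r 0.22574405736328929 F [-5.23030997 -0.68897427  2.95363734] q [ 0.31  0.24 -0.33 -0.   -0.99 -0.11]
tcp [ 0.4856 -0.0056  0.144 ] dp [0.0011 0.0026 0.0032] ang [ 0.0016  0.     -0.    ]
tcp [ 0.4875 -0.0052  0.1665] dp [ 0.0011 -0.0068 -0.1094] ang [ 0.0016  0.     -0.    ]
tcp [ 0.4916 -0.0044  0.1887] dp [ 0.0011 -0.0274 -0.2205] ang [ 0.0016  0.     -0.    ]
tcp [ 0.4978 -0.0031  0.2104] dp [ 0.0011 -0.0589 -0.329 ] ang [ 0.0016  0.     -0.    ]
tcp [ 0.5009 -0.0025  0.2311] dp [ 0.0011 -0.0742 -0.4324] ang [ 0.0652  0.     -0.    ]
tcp [ 5.112e-01 -4.000e-04  2.511e-01] dp [ 0.001  -0.1266 -0.5325] ang [ 0.0652  0.     -0.    ]
tcp [0.5182 0.001  0.2691] dp [ 0.001  -0.1622 -0.6228] ang [ 0.1289  0.     -0.    ]
tcp [0.5322 0.0038 0.2866] dp [ 0.001  -0.2335 -0.7104] ang [ 0.1289  0.     -0.    ]
tcp [0.5428 0.006  0.3013] dp [ 0.001  -0.2871 -0.7838] ang [ 0.1926  0.     -0.    ]
t 12.4 grasp [ 0.486  -0.0053  0.0906] lid est 0.0028926104997626656 r 0.22574405736328929 F [-5.23030997 -0.68897427  2.95363734] q [ 0.31  0.24 -0.33 -0.   -0.99 -0.11]
tcp [0.6554 0.0288 0.3559] dp [ 1.0000e-03 -8.6090e-01 -1.0582e+00] ang [ 0.0016  0.     -0.    ]
tcp [0.63   0.0237 0.3493] dp [ 1.0000e-03 -7.3160e-01 -1.0249e+00] ang [ 0.3199  0.     -0.    ]
```

{"op": "apply_moves", "data": {
  "dp": [
    [0,-0.001,-0.03],
    [0,-0.004,-0.075],
    [0,-0.009,-0.125],
    [0,-0.018,-0.175],
    [0,-0.027,-0.22],
    [0,-0.038,-0.265],
    [0,-0.049,-0.3],
    [0,-0.059,-0.329]
  ],
  "angular": [
    [0,0,0],
    [0,0,0],
    [0,0,0],
    [0,0,0],
    [0,0,0],
    [0,0,0],
    [0,0,0],
    [0,0,0]
  ],
  "fingers": [0,0,0,0,0,0,0,0]
}}

```text
time_s: 13.07
tool_pos: [0.4976, -0.0029, 0.2108]
tcp_rot: [0.001, 0.774, -0.633, -0.001]
wrist_force: [-7.7, -1.4, -2.9]
finger_gap: 0.01
grasp_force: 48.6
```

```bash
python3 arc.py .4:.08 .5:.15 .6:.2 .7:.25 ; python3 - <<'E'
from h import *
a=snap('side','s5.png')[80:300,180:420];cv2.imwrite('pics/c5.png',cv2.resize(a,(600,550)))
E
```

```text
t 13.0667 grasp [ 0.4974 -0.0029  0.1568] lid est 0.3009330719601534 r 0.22658501345470297 F [-7.66461989 -1.43612346 -2.8883689 ] q [ 0.31  0.2  -0.2  -0.   -1.17 -0.11]
tcp [ 0.5019 -0.0023  0.2312] dp [ 0.0013 -0.0215 -0.1021] ang [0.0532 0.0001 0.0002]
tcp [ 0.5086 -0.001   0.2507] dp [ 0.0013 -0.0551 -0.2   ] ang [0.0977 0.0001 0.0002]
tcp [0.5182 0.001  0.2691] dp [ 0.0013 -0.104  -0.292 ] ang [1.296e-01 1.000e-04 2.000e-04]
tcp [0.5297 0.0033 0.286 ] dp [ 0.0013 -0.162  -0.3767] ang [1.614e-01 1.000e-04 2.000e-04]
```

View pics/c5.png

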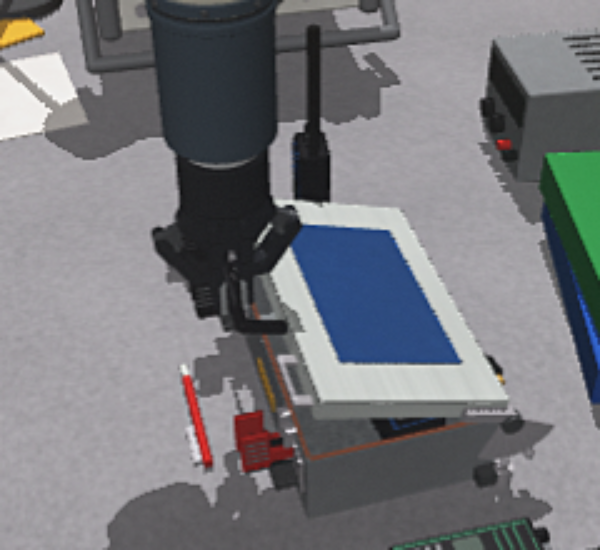

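The lid is rising with the handle still pinched, and the radio inside is just visible. I'll continue through the click.

{"op": "apply_moves", "data": {
  "dp": [
    [0,-0.01,-0.05],
    [0,-0.021,-0.102],
    [0,-0.037,-0.151],
    [0,-0.055,-0.2],
    [0,-0.078,-0.247],
    [0,-0.104,-0.292],
    [0,-0.132,-0.335],
    [0,-0.162,-0.377]
  ],
  "angular": [
    [0.027,0,0],
    [0.053,0,0],
    [0.075,0,0],
    [0.098,0,0],
    [0.114,0,0],
    [0.13,0,0],
    [0.146,0,0],
    [0.161,0,0]
  ],
  "fingers": [0,0,0,0,0,0,0,0]
}}

```text
time_s: 13.78
tool_pos: [0.5232, 0.0021, 0.2841]
tcp_rot: [-0.091, 0.769, -0.629, 0.074]
wrist_force: [-38.8, -2.7, 12.0]
finger_gap: 0.0102
grasp_force: 49.7
```

```bash
python3 arc.py .75:.27 .8:.3 .85:.32 .9:.35 .95:.38 1:.4 1.05:.42 1.1:.45
```

```text
t 13.7833 grasp [0.5355 0.0046 0.2316] lid est 0.6718497644525684 r 0.23029518934118723 F [-38.80686773  -2.713085    12.00351989] q [ 0.32  0.08 -0.19  0.03 -1.07 -0.13]
tcp [0.5363 0.0046 0.2939] dp [ 0.0005 -0.0764 -0.0319] ang [ 0.022   0.0004 -0.0006]
tcp [0.5428 0.006  0.3013] dp [ 0.0004 -0.1173 -0.0599] ang [ 0.0411  0.0004 -0.0006]
tcp [0.5502 0.0075 0.3083] dp [ 0.0003 -0.1621 -0.0853] ang [ 0.0538  0.0004 -0.0006]
tcp [0.5574 0.0089 0.3147] dp [ 0.0003 -0.2056 -0.1078] ang [ 0.0729  0.0004 -0.0006]
tcp [0.565  0.0105 0.3206] dp [ 2.000e-04 -2.501e-01 -1.275e-01] ang [ 0.092   0.0003 -0.0006]
tcp [0.5734 0.0122 0.3262] dp [ 2.000e-04 -2.983e-01 -1.447e-01] ang [ 0.1048  0.0003 -0.0006]
tcp [0.5821 0.0139 0.3313] dp [ 1.000e-04 -3.474e-01 -1.591e-01] ang [ 0.1175  0.0003 -0.0006]
tcp [0.5906 0.0157 0.3356] dp [ 1.000e-04 -3.946e-01 -1.701e-01] ang [ 0.1366  0.0003 -0.0007]
```

```bash
python3 - <<'E'
from h import *
print(arm.get_state()['ft_torque'])
a=snap('side','s6.png')[120:260,200:370];cv2.imwrite('pics/c6.png',cv2.resize(a,(720,593),interpolation=cv2.INTER_CUBIC))
E
```

```text
[-0.77315798 13.20068004  0.4598212 ]
```

View pics/c6.png

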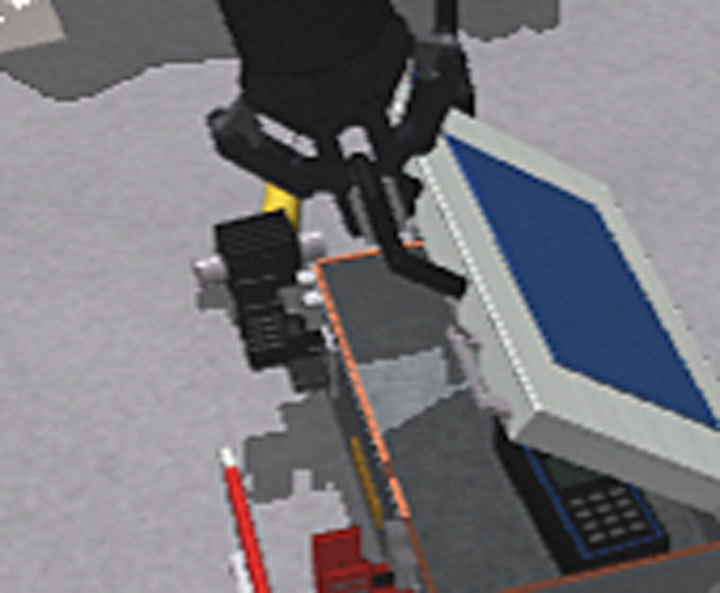

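The handle is still between the pads and the lid is at the click. The horizontal force is high, so I'll back off 3 mm and take another reading.

{"op": "apply_moves", "data": {
  "dp": [
    [0,0.005,0],
    [0,0.01,0],
    [0,0.015,0],
    [0,0.015,0],
    [0,0.015,0],
    [0,0.015,0],
    [0,0.015,0],
    [0,0.015,0]
  ],
  "angular": [
    [0,0,0],
    [0,0,0],
    [0,0,0],
    [0,0,0],
    [0,0,0],
    [0,0,0],
    [0,0,0],
    [0,0,0]
  ],
  "fingers": [0,0,0,0,0,0,0,0]
}}

```text
time_s: 14.5
tool_pos: [0.5231, 0.0022, 0.2848]
tcp_rot: [-0.094, 0.768, -0.628, 0.076]
wrist_force: [-24.3, -1.1, 10.4]
finger_gap: 0.01
grasp_force: 49.2
```

```bash
python3 arc.py .7:.25 .7:0; python3 -c "
from h import *
print(arm.get_state()['ft_torque'],arm.get_state()['tcp_rot'])"
```

```text
t 14.5 grasp [0.5358 0.0048 0.2324] lid est 0.6751856591078852 r 0.23050177841239122 F [-24.2803367   -1.11299385  10.37227438] q [ 0.32  0.08 -0.19  0.03 -1.06 -0.13]
tcp [0.5297 0.0033 0.286 ] dp [ 0.0009 -0.0338  0.002 ] ang [ 0.0047  0.0002 -0.0001]
tcp [0.5428 0.006  0.2877] dp [ 0.0009 -0.1007  0.0099] ang [-1.545e-01  2.000e-04 -1.000e-04]
[-0.2376698   8.7846761   0.41626109] [-0.09382641  0.76842488 -0.62838901  0.07646602]
```

```bash
cat > arc2.py <<'E'
from h import *
import sys
# args: bar offset, commanded-minus-measured tool y,z shares, then th:tilt
off,cy,cz=map(float,sys.argv[1:4])
H=np.array([*box(.096,0,0)[:2],.082]);s=arm.get_state()
q=s['tcp_rot'];T=Ro.from_quat([*q[1:],q[0]]);M=T.as_matrix()
g=s['tool_pos']+off*M[:,2];v=g-H
t=np.arctan2(M[:,2]@BX,-M[2,2])
print('t',s['time_s'],'lid',np.arctan2(v[2],-v@BX)-.0354,'r',np.hypot(v[2],v@BX),'lat',v@BY,'tilt',t,'F',s['wrist_force'].round(1),'q',s['q'].round(2))
for w in sys.argv[4:]:
    th,tl=map(float,w.split(':'));a=th+.0354
    b=H-BX*.2261*np.cos(a)+np.array([0,0,.2261*np.sin(a)])
    R=rot(-BX,tl);d=T.inv().apply(b-off*R.as_matrix()[:,2]-s['tool_pos'])/.2
    print(w,(d-[0,cy,cz]).round(3),((tl-t)/(np.pi/2)).round(3))
E
python3 arc2.py .059 -.0188 .002 .66:.25 .7:.25 .74:.25 .78:.25 .82:.25 .86:.25 .9:.25 .94:.25 .98:.25 1.02:.25
```

```text
t 14.5 lid 0.6624000284692185 r 0.2264437541268081 lat 0.00020410781107919104 tilt 0.24267282786746866 F [-24.3  -1.1  10.4] q [ 0.32  0.08 -0.19  0.03 -1.06 -0.13]
.66:.25 [0.001 0.022 0.001] 0.005
.7:.25 [ 0.001 -0.015 -0.025] 0.005
.74:.25 [ 0.001 -0.053 -0.05 ] 0.005
.78:.25 [ 0.001 -0.092 -0.072] 0.005
.82:.25 [ 0.001 -0.132 -0.094] 0.005
.86:.25 [ 0.001 -0.172 -0.114] 0.005
.9:.25 [ 0.001 -0.214 -0.132] 0.005
.94:.25 [ 0.001 -0.256 -0.148] 0.005
.98:.25 [ 0.001 -0.299 -0.163] 0.005
1.02:.25 [ 0.001 -0.342 -0.176] 0.005
```

{"op": "apply_moves", "data": {
  "dp": [
    [0,0.022,0],
    [0,0.022,0],
    [0,0.004,-0.012],
    [0,-0.015,-0.025],
    [0,-0.034,-0.038],
    [0,-0.053,-0.05],
    [0,-0.072,-0.061],
    [0,-0.092,-0.072]
  ],
  "angular": [
    [0,0,0],
    [0,0,0],
    [0,0,0],
    [0,0,0],
    [0,0,0],
    [0,0,0],
    [0,0,0],
    [0,0,0]
  ],
  "fingers": [0,0,0,0,0,0,0,0],
  "newtons": 80
}}

```text
time_s: 15.17
tool_pos: [0.5407, 0.0059, 0.3056]
tcp_rot: [-0.097, 0.768, -0.628, 0.08]
wrist_force: [-10.9, 0.7, 7.2]
finger_gap: 0.0089
grasp_force: 79.3
```

```bash
python3 arc2.py .059 0 0 .78:.25; python3 arc2.py .054 0 0 .78:.25;python3 -c "
from h import *
print(arm.get_state()['ft_torque'])"
```

```text
t 15.1667 lid 0.7860076523592916 r 0.22743617417279963 lat 0.00032149172442989284 tilt 0.25254861394826866 F [-10.9   0.7   7.2] q [ 0.32  0.1  -0.12  0.03 -1.11 -0.13]
.78:.25 [0.002 0.002 0.009] -0.002
t 15.1667 lid 0.7962873805677795 r 0.2318438895073934 lat 0.00032097294556635226 tilt 0.25254861394826866 F [-10.9   0.7   7.2] q [ 0.32  0.1  -0.12  0.03 -1.11 -0.13]
.78:.25 [0.002 0.002 0.034] -0.002
[0.04770744 4.40690327 0.29328532]
```

```bash
python3 arc2.py .06 .002 .009 .81:.25 .84:.25 .87:.25 .9:.25 .93:.25 .96:.25 .99:.25 1.02:.25
```

```text
t 15.1667 lid 0.7839037704863715 r 0.2265575824517559 lat 0.0003215954802026106 tilt 0.25254861394826866 F [-10.9   0.7   7.2] q [ 0.32  0.1  -0.12  0.03 -1.11 -0.13]
.81:.25 [ 0.002 -0.03  -0.021] -0.002
.84:.25 [ 0.002 -0.06  -0.036] -0.002
.87:.25 [ 0.002 -0.091 -0.05 ] -0.002
.9:.25 [ 0.002 -0.122 -0.063] -0.002
.93:.25 [ 0.002 -0.154 -0.075] -0.002
.96:.25 [ 0.002 -0.186 -0.086] -0.002
.99:.25 [ 0.002 -0.218 -0.097] -0.002
1.02:.25 [ 0.002 -0.251 -0.106] -0.002
```

{"op": "apply_moves", "data": {
  "dp": [
    [0,-0.03,-0.021],
    [0,-0.06,-0.036],
    [0,-0.091,-0.05],
    [0,-0.122,-0.063],
    [0,-0.154,-0.075],
    [0,-0.186,-0.086],
    [0,-0.218,-0.097],
    [0,-0.251,-0.106]
  ],
  "angular": [
    [0,0,0],
    [0,0,0],
    [0,0,0],
    [0,0,0],
    [0,0,0],
    [0,0,0],
    [0,0,0],
    [0,0,0]
  ],
  "fingers": [0,0,0,0,0,0,0,0]
}}

```text
time_s: 15.83
tool_pos: [0.5846, 0.0148, 0.3401]
tcp_rot: [-0.099, 0.768, -0.627, 0.081]
wrist_force: [-7.5, -0.0, 5.7]
finger_gap: 0.0089
grasp_force: 78.3
```

```bash
python3 arc2.py .06 0 0 1.02:.25 1.05:.25 1.08:.25 1.11:.26 1.14:.27 1.17:.28 1.2:.29 1.23:.3 1.26:.3 1.29:.3
```

```text
t 15.8333 lid 1.0342243686519073 r 0.22813474806348866 lat 0.0003034244912130104 tilt 0.2571872645845744 F [-7.5 -0.   5.7] q [ 0.31  0.17  0.06  0.03 -1.2  -0.11]
1.02:.25 [0.002 0.011 0.014] -0.005
1.05:.25 [ 0.002 -0.022  0.006] -0.005
1.08:.25 [ 0.002 -0.055 -0.001] -0.005
1.11:.26 [ 0.002 -0.085 -0.008] 0.002
1.14:.27 [ 0.002 -0.116 -0.013] 0.008
1.17:.28 [ 0.002 -0.147 -0.017] 0.015
1.2:.29 [ 0.002 -0.177 -0.02 ] 0.021
1.23:.3 [ 0.002 -0.208 -0.022] 0.027
1.26:.3 [ 0.002 -0.242 -0.023] 0.027
1.29:.3 [ 0.002 -0.276 -0.023] 0.027
```

{"op": "apply_moves", "data": {
  "dp": [
    [0,-0.033,-0.009],
    [0,-0.066,-0.016],
    [0,-0.097,-0.022],
    [0,-0.13,-0.027],
    [0,-0.165,-0.031],
    [0,-0.2,-0.035],
    [0,-0.235,-0.037],
    [0,-0.265,-0.037]
  ],
  "angular": [
    [0,0,0],
    [0,0,0],
    [0.006,0,0],
    [0.012,0,0],
    [0.018,0,0],
    [0.024,0,0],
    [0.03,0,0],
    [0.032,0,0]
  ],
  "fingers": [0,0,0,0,0,0,0,0]
}}

```text
time_s: 16.5
tool_pos: [0.6338, 0.0248, 0.3619]
tcp_rot: [-0.12, 0.765, -0.625, 0.098]
wrist_force: [-7.5, 0.7, 8.3]
finger_gap: 0.009
grasp_force: 79.1
```

```bash
python3 arc2.py .06 0 0 1.28:.3 1.32:.3; python3 arc2.py .054 0 0 1.32:.3;  python3 - <<'E'
from h import *
a=snap('side','s7.png')[60:300,180:440];cv2.imwrite('pics/c7.png',cv2.resize(a,(640,590),interpolation=cv2.INTER_CUBIC))
E
```

```text
t 16.5 lid 1.288038981732773 r 0.22977379656901753 lat 0.0003845032073493407 tilt 0.3114597473463476 F [-7.5  0.7  8.3] q [ 0.3   0.24  0.19  0.03 -1.21 -0.1 ]
1.28:.3 [0.002 0.007 0.018] -0.007
1.32:.3 [ 0.002 -0.038  0.021] -0.007
t 16.5 lid 1.2864087294026383 r 0.23576178622588934 lat 0.00038696617260380916 tilt 0.3114597473463476 F [-7.5  0.7  8.3] q [ 0.3   0.24  0.19  0.03 -1.21 -0.1 ]
1.32:.3 [ 0.002 -0.038  0.051] -0.007
```

View pics/c7.png

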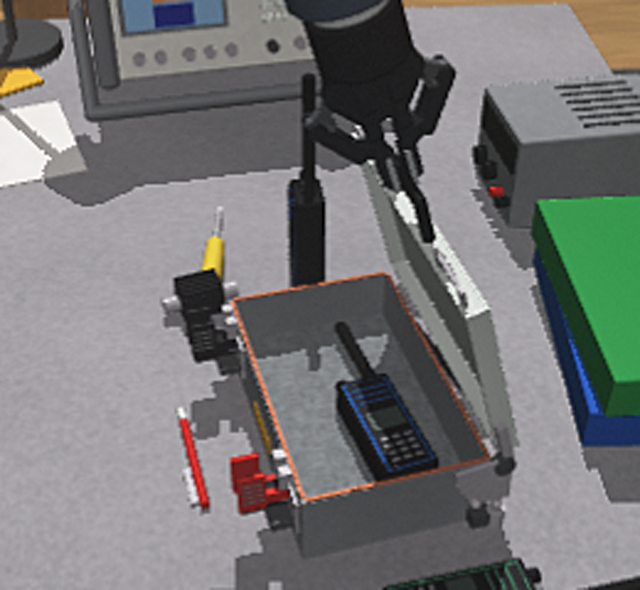

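The lid stands wide open with the bar still pinched and the radio inside untouched. I'll seat the fingers a little deeper and let it settle.

{"op": "apply_moves", "data": {
  "dp": [
    [0,-0.008,0.006],
    [0,-0.016,0.012],
    [0,-0.025,0.018],
    [0,-0.025,0.018],
    [0,-0.025,0.018],
    [0,-0.025,0.018],
    [0,-0.025,0.018],
    [0,-0.025,0.018]
  ],
  "angular": [
    [0,0,0],
    [0,0,0],
    [0,0,0],
    [0,0,0],
    [0,0,0],
    [0,0,0],
    [0,0,0],
    [0,0,0]
  ],
  "fingers": [0,0,0,0,0,0,0,0]
}}

```text
time_s: 17.22
tool_pos: [0.641, 0.0264, 0.3627]
tcp_rot: [-0.123, 0.765, -0.624, 0.101]
wrist_force: [-3.9, 2.7, 11.9]
finger_gap: 0.009
grasp_force: 82.7
```

{"op": "apply_moves", "data": {
  "dp": [
    [0,0,0],
    [0,0,0],
    [0,0,0],
    [0,0,0],
    [0,0,0],
    [0,0,0],
    [0,0,0],
    [0,0,0]
  ],
  "angular": [
    [0,0,0],
    [0,0,0],
    [0,0,0],
    [0,0,0],
    [0,0,0],
    [0,0,0],
    [0,0,0],
    [0,0,0]
  ],
  "fingers": [0,0,0,0,0,0,0,0]
}}

```text
time_s: 17.88
tool_pos: [0.641, 0.0264, 0.3627]
tcp_rot: [-0.123, 0.765, -0.624, 0.101]
wrist_force: [-3.9, 1.8, 11.6]
finger_gap: 0.0089
grasp_force: 82.7
```

```bash
python3 arc2.py .062 0 0; python3 - <<'E'
from h import *
snap('side','s8.png')
s=arm.get_state();print(s['joint_vel'].round(3),s['grasp_force'])
im=cv2.imread('pics/t3.png');a=im[205:265,270:415];b=snap('top','t8.png')[205:265,270:415]
cv2.imwrite('pics/c8.png',np.vstack([cv2.resize(x,(696,288),interpolation=cv2.INTER_CUBIC) for x in(a,b)]))
E
```

```text
t 17.8833 lid 1.3228470788550037 r 0.22690601699629015 lat 0.0005118168060000202 tilt 0.3188901084993067 F [-3.9  1.8 11.6] q [ 0.3   0.25  0.2   0.03 -1.2  -0.1 ]
[-0.001 -0.001  0.    -0.001 -0.002  0.001] 82.67964720726013
```

View pics/c8.png

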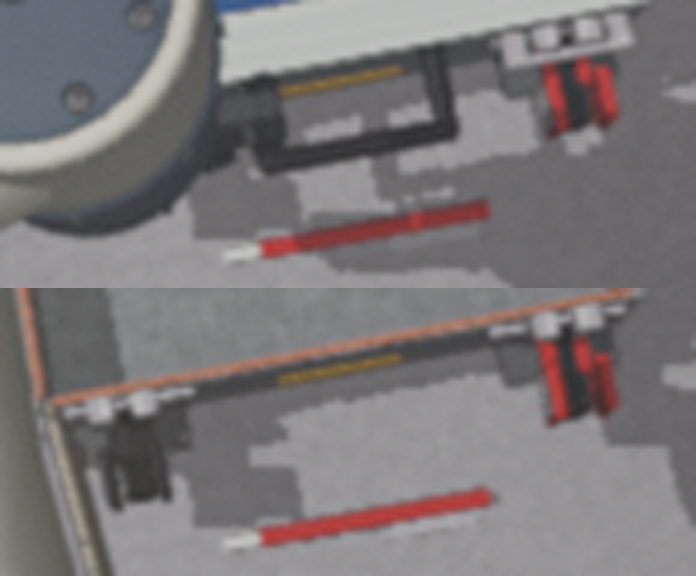

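Both catches are pinched in (black at crop (138,465), red at (578,375)), the pen has not moved, and the lid is still at about 1.3 rad, so I'm handing in.

```bash
python3 -c "
from rig import arm
print(arm.sign_off())"
```

```text
the job is handed in; nothing more can be done
None
```

The job is handed in: I pinched the red catch in first, then the black with the lid shut, then swung the lid past its click; the fingers now hold it still at about 1.3 rad, with the radio inside and everything the cameras could see around the box undisturbed (the sign-off gave no verdict).

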